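# Re-clock a large control knob in its marking jig

### The job

The big black knob on the marking jig is clamped with its engraved line off the mark. Back off the strap clamp's wing handle by less than half a turn, so that the knob comes free, turn the knob until its line faces the fixed pointer, and screw the clamp firmly tight again. Leave the other things on the counter where they are.

Things in the scene. Friction and masses are not known exactly. Their poses are not given: they have to be found in the camera images.
- jig: Grey jig, a plate 180 x 270 x 30 mm (its own x, y, z) screwed flat to the counter. Origin: centre of the underside, on the counter; z up. The knob's upright axis is at jig (0, -55 mm), the clamp screw's at jig (0, +50 mm), a small heel block at jig (0, +90 mm). The pointer stands on the +x side of the knob. Knob and clamp are parts of the jig and cannot be lifted off.
- knob: The black knob: a skirt, diameter 120 mm, top face 42 mm above the counter, and on it a fluted round grip, diameter 54 mm, up to 90 mm above the counter. Origin on its axis, 34 mm above the counter; x axis along the engraved line, z up. Unclamped it turns both ways about z, lightly (0.04 N m), and stays where it is left; clamped, it is held by friction.
- knob_grip (a point): Point on the knob's upright axis, 78 mm above the counter, 12 mm below the top of its grip. It turns with the knob: its x axis points along the engraved line, z up.
- line_end (a point): Outer end of the knob's one engraved white line, at the skirt's edge, 60 mm from the knob's axis, 43 mm above the counter. The line is 4 mm wide and runs from the axis outward over the grip's top, down its side and over the skirt, on one side only.
- pointer_tip (a point): Where the pointer points: at the skirt's edge, 60 mm from the knob's axis, 43 mm above the counter, just before the tip of the fixed pointer (steel arrowhead on a dark block, tip 4 mm outside the skirt, top 47 mm above the counter). line_end lies here when the line faces the pointer. At the start the line is 0.6 to 2.0 rad off, anticlockwise from the pointer seen from above: the short way back is clockwise.
- strap: Steel strap, 26 mm wide, 10 mm thick, from the heel block to the knob's skirt, on which its tip presses (46 to 58 mm from the knob's axis); its top is 54 mm above the counter when tight. It only goes up and down, 2.5 mm per rad of the handle. Its spring pressure falls from about 17 N at handle 0 to nothing at 0.7 rad: the knob is free from about 0.8 rad on.
- clamp_grip (a point): Middle of the clamp's wing handle, on the screw's upright axis, 84 mm above the counter. The handle is a flat steel bar 60 mm long, 12 mm thick, 24 mm high (72 to 96 mm above the counter), on a short round stem. This point turns with it: its x axis lies along the bar's length, z up. The handle stays at its height as it turns.
- clamp (a joint): Turn of the wing handle in rad: 0 screwed fully tight (firm stop), growing as it is unscrewed, anticlockwise seen from above, up to a stop at 5.0. Half a turn is 3.14. Stiff: 0.09 N m of friction, up to about 0.15 N m when screwing tight; it stays where it is left. Starts tight, at 0 to 0.15.
- spare_knob: Bystander: small black knob, diameter 26 mm, 18 mm high, loose on the jig's plate near its corner by the clamp; origin under its centre.
- stock_knob: Bystander: black knob, diameter 40 mm, 24 mm high, on the counter on the robot's side of the jig; origin under its centre.
- capacitor: Bystander: upright can, diameter 35 mm, 50 mm high, on the counter beyond the jig; origin under its centre.
- toggle: Bystander: toggle switch, 30 x 22 mm, 49 mm high, on the counter beyond the jig; origin under its centre.
- driver: Bystander: screwdriver lying on the counter to the left.
- meter: Bystander: hand-held meter, 150 x 75 x 38 mm, lying on the counter to the right; origin under its centre.
- jar: Bystander: jar, diameter 56 mm, 70 mm high, on the counter to the right; origin under its centre.

How it is judged:
On the way, in this order (a step that is already met when the one before it is completed fails the run):
1. the clamp is backed off until the knob is free (value of joint clamp above 0.65 rad), for 0.2 s.
2. with the clamp off, the knob's line is turned to the pointer (horizontal distance between line_end and pointer_tip below 0.0065 m and value of joint clamp above 0.65 rad), for 0.2 s.
3. the clamp is screwed tight again with the line still at the pointer (horizontal distance between line_end and pointer_tip below 0.0065 m and value of joint clamp below 0.35 rad), for 0.2 s.
At the end, for the whole second after the job is handed in: The knob's line faces the pointer (line_end within 6.5 mm of pointer_tip seen from above, about 6 degrees) and the clamp is tight again (handle within 0.35 rad of fully tight) (all of step 3); the robot touches nothing.
It fails at once if the clamp is unscrewed half a turn or more (value of joint clamp above 3.2 rad).
It fails at once if another thing on the counter is displaced by more than 40 mm (distance of any of spare_knob, stock_knob, capacitor, toggle, driver, meter, jar from where it was at the start of the episode above 0.04 m).
It also fails if it takes over 72 s, if anything falls off the work surface, if the arm or the gripper's body presses on something with over 40 N, if the wrist force passes 120 N, or if a joint passes its speed limit or range.

### The arm

A 6-joint arm with a two-finger parallel gripper is mounted at the origin on the work surface. World frame = base frame: x ahead of the robot, y to its left, z up, the work surface at z = 0. Lengths are in m, angles in rad, forces in N, time in s.
With the tool pointing down it reaches from about 0.35 to 0.725 m from the base axis. Payload 4.3 kg.
Tool frame: the origin (TCP) lies at the very end of the fingers, on their centre line; the grasp point (between the pads) lies 19 mm behind it; z points along the fingers, y is the line along which they close (so a half turn about z gives the same grasp; the last joint's range is limited). The gripper opens to 85 mm and grips with 20 to 120 N. Pads are 22 mm wide; open, the fingers measure 114 mm over their backs; the gripper's body (76 mm by 85 mm) begins 54 mm behind the grasp point. The pads swing forward as they close: fully open they stand 13 mm farther back than shut.
Start: joints at [-0.11, 0.377, 0.081, 1.274, 0, 1.46], TCP at [0.575, 0, 0.231] pointing down, gripper open.
Joint ranges: [-2.72, 2.72], [-0.84, 1.66], [-1.02, 1.22], [-1.77, 2.12], [-1.37, 1.28], [-3.14, 3.14]. Speed limits (rad/s): [2.57, 2.57, 3.14, 3.14, 3.14, 3.14].

### API

Orientations are given as a unit quaternion [w, x, y, z].
In Python, from cell import ctrl, vision, ticket, models gives the robot as it stands.
- The arm moves only by the tool carry_out, never from a script. Its argument "plan" is one flat list of numbers, 7 for each row, row after row: the opening, from 0 (shut) to 1 (fully open), then the shift along the tool's x, y, z in cm, then the turn, a rotation vector about the tool's x, y, z in degrees. In form: [jaw, dx, dy, dz, ax, ay, az, jaw, dx, dy, dz, ax, ay, az, ...]. A call has 1 to 20 rows; each row shifts and turns the commanded pose from where the row before left it, along the tool's axes as they then stand; what a row does not reach is not made up. A row lasts 1/12 s, in which the tool goes at most 41.7 mm and 7.16 degrees, less where a joint would pass 70% of its speed; a pose out of reach is approached as far as the arm can. A call is refused whole if a number of a shift passes 4.17 or a number of a turn 7.16, either way. A call with a gripper value outside its range is refused whole. The fingers move at their own pace and stop on an object; "grip_force" is the grip in N (left out, the last holds). Time passes only in rows, so rows that do not move let the fingers close. It gives the time, the measured TCP pose, the force, the opening and the grip force at its end, in the units of the state.
- ctrl.get_obs(): the state, without advancing time (a new reading comes with each control period).
- vision.get_image(name): name is "scene" or "side" or "wrist"; returns the picture (400x640x3 uint8, blue, green, red); there is no depth.
- vision.calibration(name): a dict with "camera_matrix" (3x3 intrinsics, pixels), "R" (3x3) and "t" (3): a world point X has camera coordinates R X + t; the wrist camera has in their place "mount" (4x4, takes a point from camera to tool coordinates, whose origin is the TCP and whose axes are the flange's). Camera axes: x right, y down, z forward; pixel columns grow to the right and rows downward; lengths in m; the calibration is good to about 2 mm. A picture is of the moment at which its call begins: read the wrist's pose just before it. calibration takes no time and is no camera call.
- ticket.finish_job(): hands the job in; it is judged then, once.
Trained networks look in the newest picture that a camera, given by its name, has taken for a name from the list of things; names that differ only in an ending like _2 or _b are one class to them, and where a whole thing is asked for, a point or a joint stands for the part that bears it (a point fixed in the world has none). Each returns a list of dicts, best first, with "confidence" (0 to 1); they miss things now and then, are a little off and sometimes report something else, mostly with a low value. They report only what shows in the picture. A call takes as long as a camera call.
- models.look_for(target, camera): "rect" ([left, top, right, bottom] in pixels, round what is visible of it).
- models.mark_of(target, camera): "location" ([column, row] in pixels: a listed point, or the origin of a listed thing).
The state is a dict: "time_s": time; "qpos": joint angles; "qvel": joint speeds; "joint_torque": joint torques, N m; "tcp_pos": TCP position; "tcp_rot": TCP orientation; "contact_force": force on the tool from outside, world axes, zero at the start; "wrist_torque": the same for the moment, N m; "width": finger opening in m; "gripper_force": force on a finger pad.
Only numpy, scipy, OpenCV 4.12 (cv2) and the standard library are available. Lean on these libraries where they do the work, as an engineer would, in place of code of your own. Each camera call takes 0.05 s, during which the arm holds its last target. There are 200 camera calls.

## Working session

There is one attempt and no reset: what is moved stays moved. The work goes in short steps, Python scripts to look and compute and a tool call to move; the robot and the scene stay as the last step left them, time stands still between calls to the robot, and variables do not carry over. Pictures are saved under pics/ and viewed, at most 10 in all, crops included, and the job is handed in when it is done.

Besides the shell and the picture viewer there is one more tool, called after "Emit:" as name(argument=value, ...), one argument or row to a line, values as JSON. carry_out: Moves the arm, as the interface text tells. Its arguments: {"type":"object","properties":{"plan":{"type":"array","items":{"type":"number"}},"grip_force":{"type":"number"}},"required":["plan"]}

```bash
mkdir -p pics; cat > h.py <<'E'
import numpy as np, cv2
from scipy.spatial.transform import Rotation as Ro
from cell import ctrl, vision, ticket, models
def cam(n):
    c=vision.calibration(n); K=np.array(c["camera_matrix"])
    if n!="wrist": return K,np.array(c["R"]),np.array(c["t"]).ravel()
    o=ctrl.get_obs(); q=np.array(o["tcp_rot"])
    T=np.eye(4);T[:3,:3]=Ro.from_quat(q[[1,2,3,0]]).as_matrix();T[:3,3]=o["tcp_pos"]
    W=np.linalg.inv(T@np.array(c["mount"])); return K,W[:3,:3],W[:3,3]
def onz(c,uv,z):
    K,R,t=c; d=R.T@np.linalg.solve(K,[uv[0],uv[1],1]); o=-R.T@t
    return o+d*(z-o[2])/d[2]
def proj(c,X):
    K,R,t=c; p=K@(R@np.array(X)+t); return p[:2]/p[2]
E
python3 - <<'E'
from h import *
Z=dict(knob_grip=.078,line_end=.043,pointer_tip=.043,clamp_grip=.084,jig=0,knob=.034)
for n in ["scene","side","wrist"]:
    c=cam(n); im=vision.get_image(n); cv2.imwrite(f"pics/{n}0.png",im)
    for k,z in Z.items():
        for r in models.mark_of(k,n)[:2]: print(n,k,np.round(r["location"],1),round(r["confidence"],2),np.round(onz(c,r["location"],z),4))
print(ctrl.get_obs())
E
```

```text
scene knob_grip [312.5 205.4] 0.97 [ 0.5702 -0.0137  0.078 ]
scene knob_grip [338.1 235. ] 0.6 [0.6226 0.1152 0.078 ]
scene line_end [330.9 222.1] 0.93 [0.5593 0.0419 0.043 ]
scene pointer_tip [293.7 225.4] 0.72 [ 0.6345 -0.024   0.043 ]
scene clamp_grip [335.2 225.1] 0.48 [0.6028 0.0902 0.084 ]
scene jig [325.5 237. ] 0.95 [0.5765 0.038  0.    ]
scene knob [314.7 217.9] 0.95 [ 0.5647 -0.0108  0.034 ]
side knob_grip [324.3 204.7] 0.64 [ 0.5664 -0.0238  0.078 ]
side knob_grip [306.1 235.5] 0.34 [0.585  0.1231 0.078 ]
side line_end [324.7 229.1] 0.65 [0.551  0.0458 0.043 ]
side pointer_tip [304.9 210.7] 0.73 [ 0.6289 -0.0293  0.043 ]
side clamp_grip [306.5 226.2] 0.74 [0.5916 0.0916 0.084 ]
side jig [315.9 238.9] 0.84 [0.5786 0.0441 0.    ]
side jig [324. 228.] 0.62 [ 0.5657 -0.01    0.    ]
side knob [324.3 215.6] 0.62 [ 0.568  -0.0278  0.034 ]
side knob [318.1 255.1] 0.62 [0.548  0.1457 0.034 ]
wrist knob_grip [319.2 203.3] 0.56 [ 0.5718 -0.0147  0.078 ]
wrist line_end [305.4 141.1] 0.95 [0.557  0.0436 0.043 ]
wrist pointer_tip [372.1 209.2] 0.56 [ 0.6312 -0.0323  0.043 ]
wrist clamp
[... 164 characters left out ...]
': 1.05, 'qpos': array([-1.10273870e-01,  3.77332780e-01,  8.10205203e-02,  1.27441078e+00,
        1.59983145e-06,  1.46051135e+00]), 'qvel': array([-0.00092959, -0.00136899,  0.00051306,  0.00094493,  0.00130032,
       -0.00071423]), 'joint_torque': array([ 1.70680337e-04, -4.63528383e+01,  2.70164073e+01,  1.65589736e-04,
       -2.88308056e-04,  3.68654662e-05]), 'tcp_pos': array([5.75040744e-01, 1.70730293e-05, 2.31318595e-01]), 'tcp_rot': array([2.81063302e-05, 7.07102853e-01, 7.07110709e-01, 2.35271855e-05]), 'contact_force': array([0.62372179, 0.48668443, 0.61822828]), 'wrist_torque': array([-0.04256585, -0.00814084,  0.04083431]), 'gripper_force': 0.0, 'width': 0.08491389391493982}
```

```bash
python3 - <<'E'
import cv2,numpy as np
a=[cv2.imread(f"pics/{n}0.png") for n in ["scene","wrist"]]
cv2.imwrite("pics/c0.png",cv2.resize(np.vstack(a),(480,600)))
E
```

```text
(no output)
```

View pics/scene0.png

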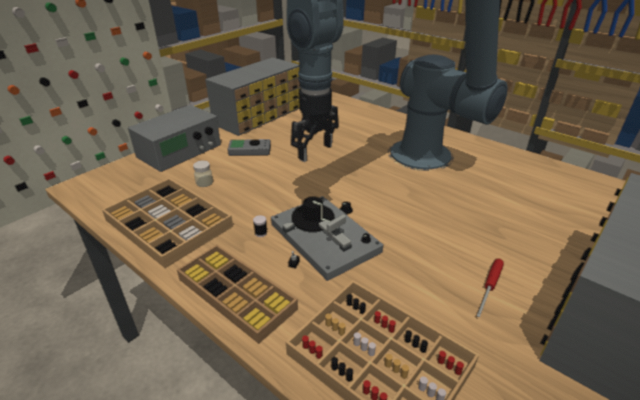

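View pics/wrist0.png

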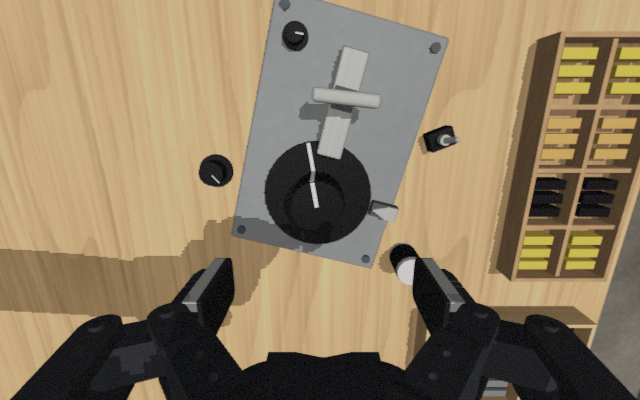

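The wrist picture shows the white line running from the grip at (317,208) to (308,143), the handle bar from (313,97) to (380,101), and the pointer at about (372,209). The line is about 116° anticlockwise of the pointer. Next I move above the handle, aligned with the bar.

Emit:
carry_out(
  plan=[1,2.9,0.7,1,0,0,0,1,2.9,0.7,1,0,0,0,1,2.9,0.7,1,0,0,0,1,0,0,0,0,0,-7,1,0,0,0,0,0,-7,1,0,0,0,0,0,-7,1,0,0,0,0,0,-7,1,0,0,0,0,0,-7,1,0,0,0,0,0,-7,1,0,0,0,0,0,-7,1,0,0,0,0,0,-7,1,0,0,0,0,0,-7,1,0,0,0,0,0,-7,1,0,0,0,0,0,-7,1,0,0,0,0,0,-7,1,0,0,0,0,0,0,1,0,0,0,0,0,0],
)

```text
time_s: 2.47
tcp_pos: [0.596, 0.087, 0.2013]
tcp_rot: [0.0, 0.054, 0.999, -0.0]
contact_force: [-0.4, 0.7, -0.8]
width: 0.0853
gripper_force: 0.0
```

```bash
cat >> h.py <<'E'
def state():
    o=ctrl.get_obs(); q=np.array(o["tcp_rot"]); M=Ro.from_quat(q[[1,2,3,0]]).as_matrix()
    print("t",round(o["time_s"],2),"tcp",np.round(o["tcp_pos"],4),"yaw of tool y",round(np.degrees(np.arctan2(M[1,1],M[0,1])),1),"q6",round(o["qpos"][5],2),"w",round(o["width"],4),"F",np.round(o["contact_force"],1),"T",np.round(o["wrist_torque"],2)); return o,M
def look(name,ks):
    state(); c=cam("wrist"); im=vision.get_image("wrist"); cv2.imwrite(f"pics/{name}.png",im)
    for k,z in ks.items():
        for r in models.mark_of(k,"wrist")[:2]: print(k,np.round(r["location"],1),round(r["confidence"],2),np.round(onz(c,r["location"],z),4))
    return c,im
E
python3 - <<'E'
from h import *
look("w1",dict(clamp_grip=.084,knob_grip=.078,line_end=.043,pointer_tip=.043))
E
```

```text
t 2.47 tcp [0.596  0.087  0.2013] yaw of tool y 83.8 q6 0.15 w 0.0853 F [-0.4  0.7 -0.8] T [ 0.01  0.05 -0.03]
clamp_grip [321.9 198.4] 0.79 [0.5958 0.0858 0.084 ]
knob_grip [274.  154.2] 0.68 [0.5537 0.0489 0.078 ]
knob_grip [203.4 179.2] 0.58 [ 0.5686 -0.0164  0.078 ]
line_end [273.1 156.5] 0.73 [0.5599 0.0416 0.043 ]
pointer_tip [216.4 228.3] 0.6 [ 0.6278 -0.0292  0.043 ]
pointer_tip [171.7 261.9] 0.48 [ 0.6609 -0.0857  0.043 ]
```

View pics/w1.png

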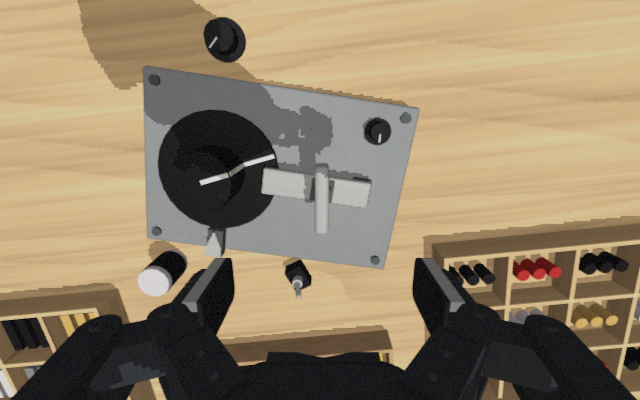

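The bar is vertical in the picture, from (321,165) to (321,233), so the gripper is aligned and centred to about 1 mm. I descend and grip.

Emit:
carry_out(
  plan=[1,0,-0.1,3.3,0,0,0,1,0,0,3.3,0,0,0,1,0,0,3.3,0,0,0,1,0,0,2.5,0,0,0,1,0,0,1.0,0,0,0,1,0,0,0,0,0,0,0,0,0,0,0,0,0,0,0,0,0,0,0,0,0,0,0,0,0,0,0,0,0,0,0,0,0,0,0,0,0,0,0,0,0,0,0,0,0,0,0,0,0,0,0,0,0,0,0,0,0,0,0,0,0,0,0,0,0,0,0,0,0],
  grip_force=50,
)

```text
time_s: 3.97
tcp_pos: [0.5967, 0.0856, 0.0686]
tcp_rot: [0.001, 0.052, 0.999, -0.0]
contact_force: [-1.6, -1.4, 6.2]
width: 0.0135
gripper_force: 48.7
```

```bash
python3 - <<'E'
from h import *
state()
E
```

```text
t 3.97 tcp [0.5967 0.0856 0.0686] yaw of tool y 84.0 q6 0.14 w 0.0135 F [-1.6 -1.4  6.2] T [-0.35  0.27  0.01]
```

Emit:
carry_out(
  plan=[0,0,0,0,0,0,-5,0,0,0,0,0,0,-6,0,0,0,0,0,0,-6,0,0,0,0,0,0,-6,0,0,0,0,0,0,-6,0,0,0,0,0,0,-6,0,0,0,0,0,0,-6,0,0,0,0,0,0,-6,0,0,0,0,0,0,-6,0,0,0,0,0,0,-6,0,0,0,0,0,0,-6,0,0,0,0,0,0,-5,0,0,0,0,0,0,0,0,0,0,0,0,0,0,0,0,0,0,0,0,0],
)

```text
time_s: 5.22
tcp_pos: [0.5958, 0.0871, 0.0685]
tcp_rot: [0.001, -0.53, 0.848, 0.001]
contact_force: [-3.8, 1.3, 6.9]
width: 0.0137
gripper_force: 49.1
```

```bash
python3 - <<'E'
from h import *
state()
E
```

```text
t 5.22 tcp [0.5958 0.0871 0.0685] yaw of tool y 154.0 q6 -1.08 w 0.0137 F [-3.8  1.3  6.9] T [ 0.44  0.62 -0.02]
```

Emit:
carry_out(
  plan=[1,0,0,0,0,0,0,1,0,0,0,0,0,0,1,0,0,0,0,0,0,1,0,0,0,0,0,0,1,0,0,0,0,0,0,1,0,0,0,0,0,0,1,0,0,0,0,0,0,1,0,0,-2,0,0,0,1,0,0,-4,0,0,0,1,0,0,-4,0,0,0,1,0,0,-3,0,0,0,1,3.4,-0.7,0,0,0,0,1,3.5,-0.7,0,0,0,0,1,3.5,-0.7,0,0,0,0,1,0,0,0,0,0,0,1,0,0,0,0,0,0],
)

```text
time_s: 6.55
tcp_pos: [0.5689, -0.0182, 0.1975]
tcp_rot: [0.0, -0.528, 0.849, 0.0]
contact_force: [1.7, -0.2, -1.0]
width: 0.0852
gripper_force: 0.0
```

```bash
python3 - <<'E'
from h import *
c,im=look("w2",dict(clamp_grip=.084,knob_grip=.078,line_end=.043,pointer_tip=.043,knob=.034))
E
```

```text
t 6.55 tcp [ 0.5689 -0.0182  0.1975] yaw of tool y 153.8 q6 -1.26 w 0.0852 F [ 1.7 -0.2 -1. ] T [ 0.03 -0.01  0.02]
clamp_grip [345.9 305.8] 0.59 [0.5967 0.0868 0.084 ]
clamp_grip [196.9 149.3] 0.19 [ 0.6435 -0.1041  0.084 ]
knob_grip [326.3 201.8] 0.89 [ 0.5683 -0.0145  0.078 ]
line_end [356.9 236.5] 0.72 [0.5605 0.0431 0.043 ]
line_end [267.3 201.7] 0.7 [ 0.6259 -0.0314  0.043 ]
pointer_tip [266.7 201.3] 0.79 [ 0.6262 -0.0321  0.043 ]
knob [317.7 189.6] 0.8 [ 0.5758 -0.0182  0.034 ]
```

View pics/w2.png

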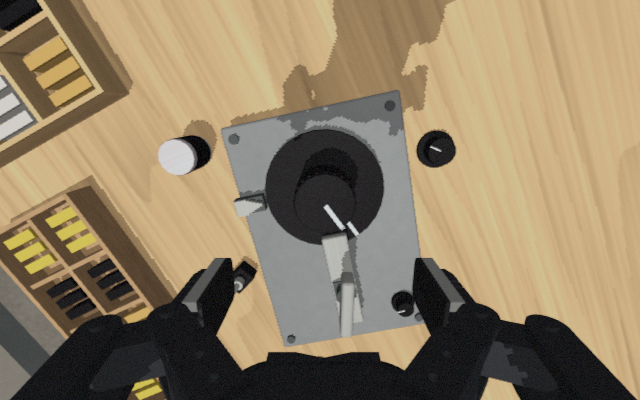

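The picture shows the line from (326,206) to (357,235), the handle bar now along the strap, from (348,275) to (347,335), and the pointer tip at (267,201). I descend on the knob grip and close.

Emit:
carry_out(
  plan=[1,-0.2,0.1,3.5,0,0,0,1,0,0,3.5,0,0,0,1,0,0,3.5,0,0,0,1,0,0,2.2,0,0,0,1,0,0,0.9,0,0,0,1,0,0,0,0,0,0,0.3,0,0,0,0,0,0,0.3,0,0,0,0,0,0,0.3,0,0,0,0,0,0,0.3,0,0,0,0,0,0,0.3,0,0,0,0,0,0,0.3,0,0,0,0,0,0],
  grip_force=30,
)

```text
time_s: 7.85
tcp_pos: [0.57, -0.0139, 0.0637]
tcp_rot: [0.001, -0.53, 0.848, -0.0]
contact_force: [-3.7, 2.5, 6.1]
width: 0.0529
gripper_force: 31.9
```

```bash
python3 - <<'E'
from h import *
state()
E
```

```text
t 7.85 tcp [ 0.57   -0.0139  0.0637] yaw of tool y 154.0 q6 -1.25 w 0.0529 F [-3.7  2.5  6.1] T [ 0.38  0.58 -0.02]
```

Gripped at 53 mm. I turn it 112° clockwise.

Emit:
carry_out(
  plan=[0.3,0,0,0,0,0,4,0.3,0,0,0,0,0,6,0.3,0,0,0,0,0,6,0.3,0,0,0,0,0,6,0.3,0,0,0,0,0,6,0.3,0,0,0,0,0,6,0.3,0,0,0,0,0,6,0.3,0,0,0,0,0,6,0.3,0,0,0,0,0,6,0.3,0,0,0,0,0,6,0.3,0,0,0,0,0,6,0.3,0,0,0,0,0,6,0.3,0,0,0,0,0,6,0.3,0,0,0,0,0,6,0.3,0,0,0,0,0,6,0.3,0,0,0,0,0,6,0.3,0,0,0,0,0,6,0.3,0,0,0,0,0,6,0.3,0,0,0,0,0,6,0.3,0,0,0,0,0,0],
)

```text
time_s: 9.52
tcp_pos: [0.5705, -0.0177, 0.0638]
tcp_rot: [0.003, 0.409, 0.912, -0.003]
contact_force: [-2.6, -7.8, 3.4]
width: 0.0529
gripper_force: 31.8
```

```bash
python3 - <<'E'
from h import *
c,im=look("w3",dict(line_end=.043,pointer_tip=.043,clamp_grip=.084))
E
```

```text
t 9.52 tcp [ 0.5705 -0.0177  0.0638] yaw of tool y 41.7 q6 0.7 w 0.0529 F [-2.6 -7.8  3.4] T [-1.6   0.64 -0.06]
line_end [378.5 310.2] 0.82 [ 0.6261 -0.0281  0.043 ]
pointer_tip [375.8 314.2] 0.66 [ 0.6269 -0.0313  0.043 ]
clamp_grip [544.5 148.5] 0.87 [0.5956 0.0848 0.084 ]
```

View pics/w3.png

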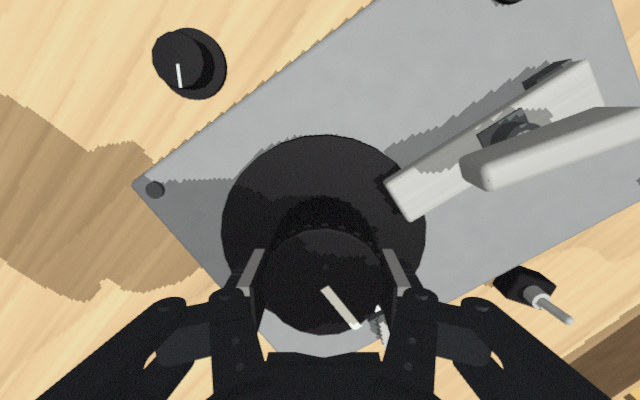

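The line on the grip top runs from (323,288) to (357,327), and the pointer is at (378,318), so they are close. I compute the remaining angle.

```bash
python3 - <<'E'
from h import *
c=cam("wrist"); ang=lambda d:np.degrees(np.arctan2(d[1],d[0]))
a,b=onz(c,(323,288),.09),onz(c,(357,327),.09); print(a,b,ang(b-a))
im=cv2.imread("pics/w3.png"); g=im[270:340,300:372].max(2)
n,l,s,ce=cv2.connectedComponentsWithStats((g>130).astype(np.uint8))
for i in range(1,n):
    if s[i,4]>15:
        ys,xs=np.where(l==i); P=np.array([onz(c,(x+300,y+270),.09)[:2] for x,y in zip(xs,ys)])
        v=cv2.fitLine(P.astype(np.float32)*1000,cv2.DIST_L2,0,.01,.01).ravel(); print(s[i],ang(v[:2]),P.mean(0))
c2=np.array([.5958,.0862]);k=np.array([.5695,-.0155]);print("jig yaw",ang(c2-k)-90)
E
```

```text
[ 0.56993933 -0.01662158  0.09      ] [ 0.59468798 -0.02136554  0.09      ] -10.85114092303029
[   0   16   72   54 1094] -8.775507 [ 0.58819903 -0.02412157]
jig yaw -14.499256312571077
```

About 4° remains. I turn that, release, lift, and look.

Emit:
carry_out(
  plan=[0.3,0,0,0,0,0,2,0.3,0,0,0,0,0,2,0.3,0,0,0,0,0,0,0.3,0,0,0,0,0,0,0.3,0,0,0,0,0,0,1,0,0,0,0,0,0,1,0,0,0,0,0,0,1,0,0,0,0,0,0,1,0,0,0,0,0,0,1,0,0,0,0,0,0,1,0,0,-2,0,0,0,1,0,0,-4,0,0,0,1,0,0,-4,0,0,0,1,0,0,-3,0,0,0,1,0,0,0,0,0,0,1,0,0,0,0,0,0],
)

```text
time_s: 11.05
tcp_pos: [0.5711, -0.0145, 0.1937]
tcp_rot: [0.003, 0.438, 0.899, 0.001]
contact_force: [-0.1, -0.5, -0.4]
width: 0.0854
gripper_force: 0.0
```

```bash
python3 - <<'E'
from h import *
c,im=look("w4",dict(line_end=.043,pointer_tip=.043,clamp_grip=.084,knob_grip=.078))
cv2.imwrite("pics/w4c.png",cv2.resize(im[100:300,180:440],None,fx=3,fy=3,interpolation=cv2.INTER_CUBIC))
E
```

```text
t 11.05 tcp [ 0.5711 -0.0145  0.1937] yaw of tool y 38.0 q6 0.77 w 0.0854 F [-0.1 -0.5 -0.4] T [ 0.05 -0.03  0.01]
line_end [353.1 235.1] 0.92 [ 0.6266 -0.0336  0.043 ]
pointer_tip [353.6 232.1] 0.56 [ 0.6248 -0.0308  0.043 ]
pointer_tip [354.8 237.1] 0.46 [ 0.6294 -0.0343  0.043 ]
clamp_grip [424.6 124.4] 0.59 [0.5966 0.0855 0.084 ]
knob_grip [320.3 200.5] 0.81 [ 0.5709 -0.0168  0.078 ]
knob_grip [362.9 149.2] 0.23 [0.5715 0.0402 0.078 ]
```

View pics/w4c.png

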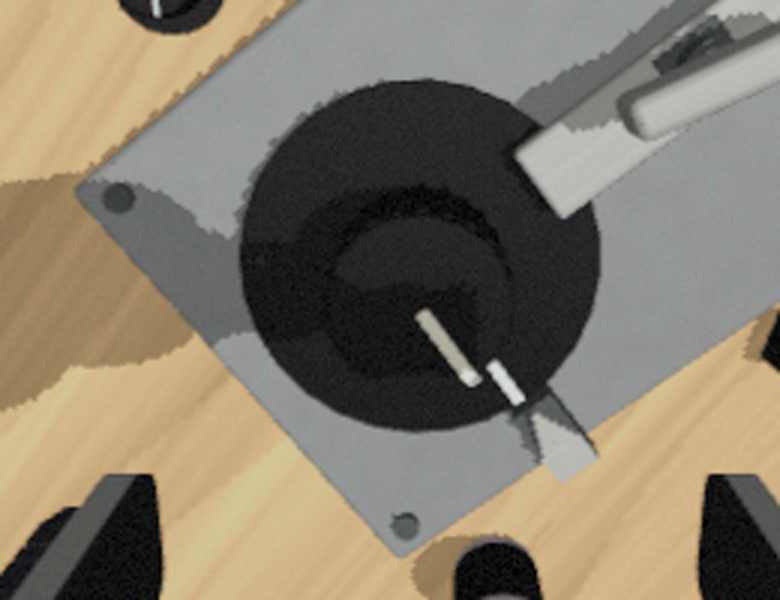

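Crop: the skirt line runs from (493,365) to (521,402) and the pointer tip is at about (535,418), so it extends onto the tip. I check this in numbers.

```bash
python3 - <<'E'
from h import *
c=cam("wrist"); f=lambda x,y,z:onz(c,(180+x/3,100+y/3),z)[:2]; ang=lambda d:round(float(np.degrees(np.arctan2(d[1],d[0]))),1)
print("skirt",ang(f(521,402,.043)-f(491,363,.043)),"top",ang(f(470,380,.09)-f(422,314,.09)),"edge",ang(f(403,557,.03)-f(75,188,.03)),"ptr",ang(f(568,468,.047)-f(535,416,.047)))
print("end",f(521,402,.043),"tip",f(535,416,.047),"axis",f(422,314,.09))
k=f(422,314,.09);print(ang(f(521,402,.043)-k),ang(f(535,416,.047)-k))
E
```

```text
skirt -15.4 top -17.3 edge -14.3 ptr -20.2
end [ 0.62005394 -0.0306526 ] tip [ 0.625615   -0.03061539] axis [ 0.56630086 -0.0151598 ]
-16.1 -14.6
```

The knob is aligned to about 1–2°. Back to the handle: I turn 116° anticlockwise and shift over it.

Emit:
carry_out(
  plan=[1,0,0,0,0,0,-6.8,1,0,0,0,0,0,-6.8,1,0,0,0,0,0,-6.8,1,0,0,0,0,0,-6.8,1,0,0,0,0,0,-6.8,1,0,0,0,0,0,-6.8,1,0,0,0,0,0,-6.8,1,0,0,0,0,0,-6.8,1,0,0,0,0,0,-6.8,1,0,0,0,0,0,-6.8,1,0,0,0,0,0,-6.8,1,0,0,0,0,0,-6.8,1,0,0,0,0,0,-6.8,1,0,0,0,0,0,-6.8,1,0,0,0,0,0,-6.8,1,0,0,0,0,0,-6.8,1,0,0,0,0,0,-6.8,1,-3.4,0.7,0,0,0,0,1,-3.4,0.7,0,0,0,0,1,-3.4,0.8,0,0,0,0],
)

```text
time_s: 12.97
tcp_pos: [0.5944, 0.0872, 0.1899]
tcp_rot: [-0.001, -0.526, 0.85, 0.001]
contact_force: [1.0, -0.6, -0.1]
width: 0.0852
gripper_force: 0.0
```

Emit:
carry_out(
  plan=[1,0,0,0,0,0,0,1,0,0,0,0,0,0],
)

```text
time_s: 13.13
tcp_pos: [0.5942, 0.0883, 0.1897]
tcp_rot: [-0.001, -0.528, 0.849, 0.001]
contact_force: [-0.8, -0.5, 0.7]
width: 0.0855
gripper_force: 0.0
```

```bash
python3 - <<'E'
from h import *
c,im=look("w5",dict(line_end=.043,pointer_tip=.043,clamp_grip=.084,knob_grip=.078))
E
```

```text
t 13.13 tcp [0.5942 0.0883 0.1897] yaw of tool y 153.8 q6 -1.07 w 0.0855 F [-0.8 -0.5  0.7] T [-0.03  0.01  0.02]
line_end [232.5  87.5] 0.86 [ 0.6244 -0.0317  0.043 ]
pointer_tip [230.5  88.6] 0.57 [ 0.6265 -0.0317  0.043 ]
clamp_grip [319.7 202.1] 0.91 [0.5968 0.086  0.084 ]
knob_grip [292.1  70.3] 0.86 [ 0.5697 -0.0158  0.078 ]
```

View pics/w5.png

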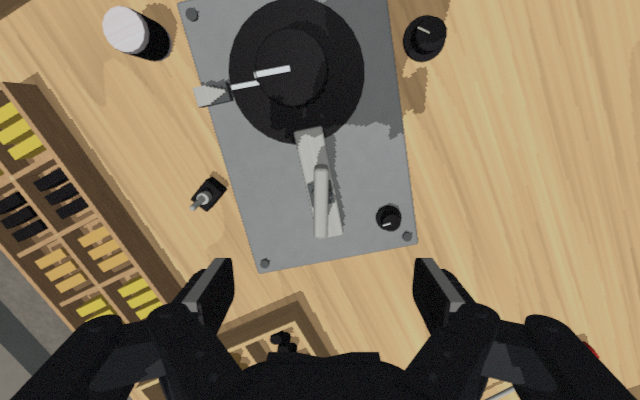

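The bar is vertical at x≈320 and the line (232,87) is on the pointer. I descend and grip.

Emit:
carry_out(
  plan=[1,0.1,-0.25,3.3,0,0,0,1,0,0,3.3,0,0,0,1,0,0,3.2,0,0,0,1,0,0,1.6,0,0,0,1,0,0,0.8,0,0,0,1,0,0,0,0,0,0,0,0,0,0,0,0,0,0,0,0,0,0,0,0,0,0,0,0,0,0,0,0,0,0,0,0,0,0,0,0,0,0,0,0,0,0,0,0,0,0,0,0,0,0,0,0,0,0,0,0,0,0,0,0,0,0,0,0,0,0,0,0,0],
  grip_force=50,
)

```text
time_s: 14.63
tcp_pos: [0.5952, 0.0858, 0.0714]
tcp_rot: [-0.0, -0.527, 0.85, 0.001]
contact_force: [-9.5, 3.0, 15.6]
width: 0.0106
gripper_force: 127.7
```

```bash
python3 - <<'E'
from h import *
state()
E
```

```text
t 14.63 tcp [0.5952 0.0858 0.0714] yaw of tool y 153.7 q6 -1.07 w 0.0106 F [-9.5  3.  15.6] T [0.25 1.48 0.02]
```

Emit:
carry_out(
  plan=[0,0,0,0,0,0,0,0,0,0,0,0,0,0],
  grip_force=50,
)

```text
time_s: 14.8
tcp_pos: [0.5952, 0.0858, 0.0714]
tcp_rot: [-0.0, -0.527, 0.85, 0.001]
contact_force: [-10.1, 2.9, 13.8]
width: 0.0106
gripper_force: 127.6
```

```bash
python3 - <<'E'
from h import *
state()
E
```

```text
t 14.8 tcp [0.5952 0.0858 0.0714] yaw of tool y 153.7 q6 -1.07 w 0.0106 F [-10.1   2.9  13.8] T [0.15 1.43 0.01]
```

The grip force is oddly high: 128 N against the 50 N commanded. I open and regrip a little lower before turning.

Emit:
carry_out(
  plan=[0.5,0,0,0,0,0,0,0.5,0,0,0,0,0,0,0.5,0,0,0,0,0,0,0.5,0,0,0,0,0,0,0.5,0,0,0.2,0,0,0,0.5,0,0,0,0,0,0],
  grip_force=40,
)

```text
time_s: 15.3
tcp_pos: [0.596, 0.0847, 0.0665]
tcp_rot: [-0.001, -0.527, 0.85, 0.0]
contact_force: [-0.2, -0.1, -0.7]
width: 0.0428
gripper_force: 0.0
```

Emit:
carry_out(
  plan=[0,0,0,0,0,0,0,0,0,0,0,0,0,0,0,0,0,0,0,0,0,0,0,0,0,0,0,0,0,0,0,0,0,0,0,0,0,0,0,0,0,0,0,0,0,0,0,0,0],
  grip_force=40,
)

```text
time_s: 15.88
tcp_pos: [0.595, 0.0854, 0.0671]
tcp_rot: [-0.001, -0.527, 0.85, 0.001]
contact_force: [-4.5, 2.0, 3.7]
width: 0.0148
gripper_force: 39.0
```

```bash
python3 - <<'E'
from h import *
state()
E
```

```text
t 15.88 tcp [0.595  0.0854 0.0671] yaw of tool y 153.6 q6 -1.07 w 0.0148 F [-4.5  2.   3.7] T [0.43 1.01 0.  ]
```

Grip is normal now. I screw it clockwise 68°.

Emit:
carry_out(
  plan=[0,0,0,0,0,0,5,0,0,0,0,0,0,6,0,0,0,0,0,0,6,0,0,0,0,0,0,6,0,0,0,0,0,0,6,0,0,0,0,0,0,6,0,0,0,0,0,0,6,0,0,0,0,0,0,6,0,0,0,0,0,0,6,0,0,0,0,0,0,6,0,0,0,0,0,0,5,0,0,0,0,0,0,4,0,0,0,0,0,0,0,0,0,0,0,0,0,0],
)

```text
time_s: 17.05
tcp_pos: [0.5948, 0.0857, 0.0671]
tcp_rot: [-0.002, 0.038, 0.999, 0.001]
contact_force: [-5.7, 2.3, 4.6]
width: 0.0147
gripper_force: 39.1
```

```bash
python3 - <<'E'
from h import *
state()
E
```

```text
t 17.05 tcp [0.5948 0.0857 0.0671] yaw of tool y 85.6 q6 0.11 w 0.0147 F [-5.7  2.3  4.6] T [0.57 1.07 0.01]
```

Emit:
carry_out(
  plan=[0,0,0,0,0,0,2,0,0,0,0,0,0,2,0,0,0,0,0,0,2,0,0,0,0,0,0,0],
)

```text
time_s: 17.38
tcp_pos: [0.5949, 0.0857, 0.0671]
tcp_rot: [-0.002, 0.091, 0.996, 0.001]
contact_force: [-5.9, 2.8, 4.3]
width: 0.015
gripper_force: 39.1
```

```bash
python3 - <<'E'
from h import *
c,im=look("w6",dict(line_end=.043,pointer_tip=.043))
E
```

```text
t 17.38 tcp [0.5949 0.0857 0.0671] yaw of tool y 79.6 q6 0.22 w 0.015 F [-5.9  2.8  4.3] T [0.68 1.06 0.03]
line_end [148.4 319.3] 0.71 [ 0.6271 -0.0337  0.043 ]
pointer_tip [154.5 317.9] 0.66 [ 0.6268 -0.0295  0.043 ]
```

View pics/w6.png

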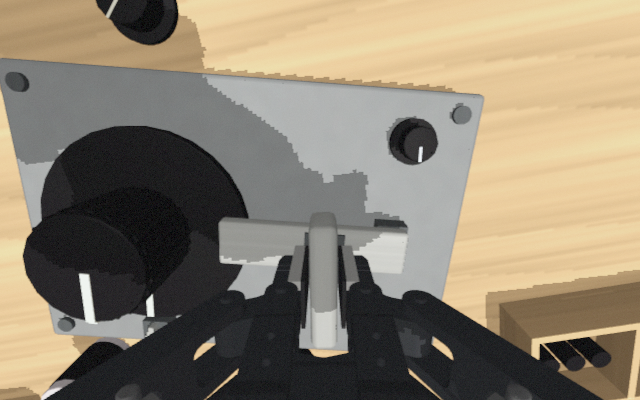

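The bar, from (322,215) to (322,345), is back square to the strap, and the line is still on the pointer at (151,318). A last 3° to snug it up, then release and lift.

Emit:
carry_out(
  plan=[0,0,0,0,0,0,3,0,0,0,0,0,0,0,1,0,0,0,0,0,0,1,0,0,0,0,0,0,1,0,0,0,0,0,0,1,0,0,0,0,0,0,1,0,0,0,0,0,0,1,0,0,0,0,0,0,1,0,0,-2,0,0,0,1,0,0,-4,0,0,0,1,0,0,-4,0,0,0,1,0,0,-4,0,0,0,1,0,0,0,0,0,0,1,0,0,0,0,0,0],
)

```text
time_s: 18.7
tcp_pos: [0.5992, 0.0847, 0.2109]
tcp_rot: [0.004, 0.117, 0.993, 0.001]
contact_force: [-0.6, -0.6, -0.4]
width: 0.0853
gripper_force: 0.0
```

```bash
python3 - <<'E'
from h import *
c,im=look("w7",dict(line_end=.043,pointer_tip=.043,knob_grip=.078,clamp_grip=.084))
E
```

```text
t 18.7 tcp [0.5992 0.0847 0.2109] yaw of tool y 76.6 q6 0.27 w 0.0853 F [-0.6 -0.6 -0.4] T [ 0.04 -0.03 -0.05]
line_end [226.3 230.8] 0.81 [ 0.6255 -0.0294  0.043 ]
pointer_tip [226.9 230. ] 0.63 [ 0.6247 -0.0284  0.043 ]
knob_grip [209.3 187.1] 0.68 [ 0.5694 -0.0157  0.078 ]
clamp_grip [323.2 191.9] 0.63 [0.5967 0.0856 0.084 ]
```

View pics/w7.png

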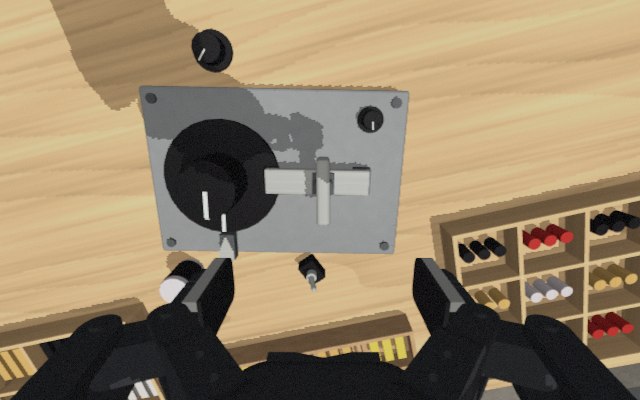

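The bar is square to the strap at (323,190), the line end (226,231) is on the pointer tip, the gripper is clear, and the bystanders are in place. I hand in.

```bash
python3 -c "
from h import *
print(ticket.finish_job())"
```

```text
the job is handed in; nothing more can be done
None
```

I backed the clamp off about 70°, turned the knob's line to the pointer (about 1–2° off by the camera), screwed the clamp tight again, and handed the job in at about 19 s; no verdict came back.

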